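# Read the coasting drive carousel

### The arm

A 6-joint arm with a two-finger parallel gripper is mounted at the origin on the work surface. World frame = base frame: x ahead of the robot, y to its left, z up, the work surface at z = 0. Lengths are in m, angles in rad, forces in N, time in s.
With the tool pointing down it reaches from about 0.25 to 0.775 m from the base axis. Payload 4 kg.
Tool frame: the origin (TCP) lies midway between the tips of the shut fingers; the grasp point (between the pads) lies 19 mm behind it; z points along the fingers, y is the line along which they close (so a half turn about z gives the same grasp; the last joint's range is limited). The gripper opens to 94 mm and grips with 3 to 60 N. Pads are 16 mm wide; open, the fingers measure 119 mm over their backs; the gripper's body (75 mm by 177 mm) begins 78 mm behind the grasp point.
Start: joints at [-1.334, 0.087, 1.371, -0, 1.684, -0.103], TCP at [0.183, -0.519, 0.181] pointing down, gripper open.
Joint ranges: [-3.1, 3.1], [-0.76, 2.03], [0.27, 2.55], [-1.08, 4.22], [0.17, 2.65], [-2.57, 2.57]. Speed limits (rad/s): [2.79, 2.79, 3.14, 3.14, 3.14, 3.14].

### API

Orientations are given as [roll, pitch, yaw] about the fixed x, y, z axes, in that order (R = Rz(yaw) Ry(pitch) Rx(roll)).
In Python, from bench import robot gives the robot as it stands. The module is installed in compiled form; this text tells all that it offers.
- The arm moves only by the tool arm_command, never from a script. Its argument "targets" is a list of rows, each a list of 4 numbers: the shift along the world's x, y, z as a fraction of full scale, then the turn about the world's z as a fraction of full scale. A call has 1 to 8 rows; each row is the pose to reach, as a shift and turn from the pose commanded when the call began; what a row does not reach only later rows make up. Full scale, the value 1, is 0.5 m for a shift and 120 degrees for a turn. A row lasts 1/12 s, in which the tool goes at most 41.7 mm and 7.16 degrees, less where a joint would pass 70% of its speed; a pose out of reach is approached as far as the arm can. A call with a number of a shift or a turn outside -1 to 1 is refused whole. A call with a gripper value outside its range is refused whole. "claw" is the closure, from 0 (fully open) to 1 (shut), set as the call begins (left out, the last holds). The fingers move at their own pace and stop on an object; the grip force is fixed at half the most. Time passes only in rows, so rows that repeat a pose let the fingers close. It gives the time, the measured TCP pose, the force, the opening and the grip force at its end, in the units of the state.
- robot.get_obs(): the state, without advancing time (a new reading comes with each control period).
- robot.snapshot(name): name is "side" or "top" or "wrist"; returns the picture (480x640x3 uint8, red, green, blue); there is no depth.
- robot.camera_info(name): a dict with "vfov" (degrees; the focal length in pixels is half the picture's height over the tangent of half this angle, whatever the lens; pixels are square), "cx", "cy" (the principal point, pixels), "extrinsics" (4x4, takes a point from camera to world coordinates); the wrist camera has in their place "T_tool_cam" (4x4, takes a point from camera to tool coordinates, whose origin is the TCP and whose axes are the flange's). Camera axes: x right, y up, looking along -z (the intrinsics and any distortion apply to the point x, -y, -z); pixel columns grow to the right and rows downward; lengths in m; the calibration is good to about 2 mm. A picture is of the moment at which its call begins: read the wrist's pose just before it. camera_info takes no time and is no camera call.
- robot.close_job(): hands the job in; it is judged then, once.
The state is a dict: "time": time; "joint_positions": joint angles; "qvel": joint speeds; "joint_torque": joint torques, N m; "tool_pos": TCP position; "ee_rot": TCP orientation; "wrist_force": force on the tool from outside, world axes, zero at the start; "wrist_torque": the same for the moment, N m; "width": finger opening in m; "finger_force": force on a finger pad.
Only numpy, scipy, OpenCV 4.12 (cv2) and the standard library are available. Lean on these libraries where they do the work, as an engineer would, in place of code of your own. Each camera call takes 0.05 s, during which the arm holds its last target. There are 200 camera calls.

### The job

The docking cradle on the drive carousel is powered by a dynamo in the hub, so it can be read only while the carousel turns freely. Lift the handheld reader out of its stand, use it to push the orange post so that the carousel turns anticlockwise seen from above (gently, never above 2 rad/s), then let go of the post and follow the white docking cradle with the reader for 5 unbroken seconds: face down, centred over it to within 15 mm, 5 to 30 mm above it, nothing touching the carousel, while it coasts at 0.5 rad/s or more. Finally put the reader back upright in its stand and leave it there, without knocking the other things in the drawer.

Things in the scene. Friction and masses are not known exactly. Their poses are not given: they have to be found in the camera images.
- reader: Handheld reader shaped like a rubber stamp, 108 mm tall, 0.15 kg, loose, standing in its stand. Origin: centre of its flat underside, which is the reading face; z up along the handle. Round black foot 44 mm in diameter and 28 mm high (tapering off to 34 mm), above it a blue handle 24 x 24 mm square (sides along the body's x and y) from 34 to 108 mm height; grip it about 75 mm above the underside.
- stand: Grey round charging stand of the reader, fixed, left or right of the carousel. 76 mm base disc, 6 mm thick, on the drawer floor, with an upright rim of 56 mm inner width and 16 mm total height. Origin: centre of its underside, z up.
- stand_in (a point): Centre of the stand's inner floor, 6 mm above the drawer floor: the reader's underside centre belongs here.
- carousel_base: Fixed foot of the drive carousel, on the drawer floor; origin at the centre of its underside, on the vertical turning axis. It carries the round wooden platter, 280 mm in diameter, top face 40 mm above the drawer floor, with a 56 mm high hub (44 mm in diameter), the docking cradle, the post and four coloured drives lying flat, their tops at 49 mm height.
- carousel (a joint): Turning angle of the platter in rad, growing anticlockwise seen from above; any number of turns. Runs on a low-friction bearing: platter with load about 1.4 kg, moment of inertia about 0.013 kg m2 (varies by about a quarter), viscous drag about 0.0004 N m s/rad and dry friction about 0.0003 N m, so it loses about 0.05 rad/s each second at 1 rad/s. At rest at the start, at any angle.
- dock (a point): Centre of the top face of the white docking cradle (44 x 44 mm, 20 mm high, with a black carbon-weave stick and a green lamp on top) on the platter, 60 mm above the drawer floor and 100 mm from the turning axis. It follows the post 1.25 rad behind in the anticlockwise sense.
- post (a point): Top centre of the upright orange post on the platter, 14 mm in diameter, 45 mm tall from the platter's top (40 mm) to 85 mm above the drawer floor, 100 mm from the turning axis.
- capsule: Aluminium capsule with bayonet lid, 47 mm in diameter, 77 mm tall, standing loose on the other side of the carousel from the stand. Leave alone. Origin: centre of its underside.
- stick: Spare carbon-weave black stick, 90 x 22 x 10 mm, lying loose. Leave alone. Origin: underside of its black body.
- maple: Maple drive with cork cap, 73 x 24 x 14 mm, lying loose. Leave alone. Origin: underside of its maple part.
- nano: Tiny silver nano drive, 30 x 16 x 8 mm, lying loose. Leave alone. Origin: underside.
- stapler: Red stapler, 120 x 34 mm, 55 mm tall, standing loose. Leave alone. Origin: underside centre.
- pencup: Blue ceramic pen cup, 72 mm in diameter, 95 mm tall, loose. Leave alone. Origin: underside centre.
Not all that is in view belongs to the job. Of the things that look like the reader, the larger one is meant. Several things have the shape of the stand; the one meant has the colours described above.

How it is judged:
By the outcome, as a careful person would: the job done as asked, in the order asked, and still so for the second after the job is handed in, with the robot touching nothing.
It also fails if it takes over 61 s, if anything falls off the work surface, if the arm or the gripper's body presses on something with over 40 N, if the wrist force passes 120 N, or if a joint passes its speed limit or range.

## Working session

There is one attempt and no reset: what is moved stays moved. The work goes in short steps, Python scripts to look and compute and a tool call to move; the robot and the scene stay as the last step left them, time stands still between calls to the robot, and variables do not carry over. Pictures are saved under pics/ and viewed, at most 10 in all, crops included, and the job is handed in when it is done.

Besides the shell and the picture viewer there is one more tool, called after "Request:" by a JSON object that holds its "api" and its "payload". arm_command: Moves the arm, as the interface text tells. Shift numbers are shares of 0.5 m and turn numbers shares of 120 degrees, none past 1 either way. Its arguments: {"type":"object","properties":{"targets":{"type":"array"},"claw":{"type":"number"}},"required":["targets"]}

```bash
mkdir -p pics; python3 - <<'E'
from bench import robot
import cv2,json
for n in("top","side"):
    p=robot.snapshot(n); cv2.imwrite(f"pics/{n}0.png",p[:,:,::-1])
    print(n,robot.camera_info(n))
print(robot.camera_info("wrist"))
print(robot.get_obs())
E
```

```text
top {'vfov': 46.86606587715759, 'cx': 318.34861893168744, 'cy': 239.05495784703325, 'extrinsics': array([[ 0.00466629,  0.98067081, -0.19560928,  0.27559791],
       [-0.99971477,  0.00915661,  0.02205755,  0.02231464],
       [ 0.02342231,  0.19545055,  0.98043382,  1.40149073],
       [ 0.        ,  0.        ,  0.        ,  1.        ]])}
side {'vfov': 49.59898599403894, 'cx': 326.16256046902726, 'cy': 237.31625334784997, 'extrinsics': array([[-0.97649307,  0.15932589, -0.14517762,  0.36707079],
       [-0.21507341, -0.67548932,  0.70530674,  0.72530926],
       [ 0.01430769,  0.71995099,  0.69387741,  0.79653046],
       [ 0.        ,  0.        ,  0.        ,  1.        ]])}
{'vfov': 68.6479141670272, 'cx': 325.074714012474, 'cy': 234.40450832792297, 'T_tool_cam': array([[ 1.55776184e-04,  9.66376731e-01,  2.57130296e-01,
         7.43983881e-02],
       [ 9.99999146e-01,  1.83063608e-04, -1.29383612e-03,
         5.88228384e-04],
       [-1.29740432e-03,  2.57130278e-01, -9.66375878e-01,
        -2.04269027e-01],
       [ 0.00000000e+00,  0.00000000e+00,  0.00000000e+00,
         1.00000000e+00]])}
{'time': 0.1, 'joint_positions': array([-1.33412198e+00,  8.78866114e-02,  1.37206457e+00,  1.48282184e-05,
        1.68358496e+00, -1.03085817e-01]), 'qvel': array([-0.00050651, -0.00113445, -0.00375486, -0.00116755, -0.0013921 ,
       -0.0006547 ]), 'joint_torque': array([ 2.11690094e-03, -3.41252875e+01, -3.03301907e+01,  7.19053578e-02,
        3.04252363e-02, -9.89181558e-05]), 'tool_pos': array([ 0.18317828, -0.51804409,  0.1796378 ]), 'ee_rot': array([-3.13966099e+00, -2.14650989e-04,  3.39761615e-01]), 'wrist_force': array([ 0.27007965, -0.63172445, -0.25553966]), 'wrist_torque': array([ 0.00223428,  0.03520886, -0.03099336]), 'finger_force': 0.0, 'width': 0.09408700910141245}
```

View pics/top0.png

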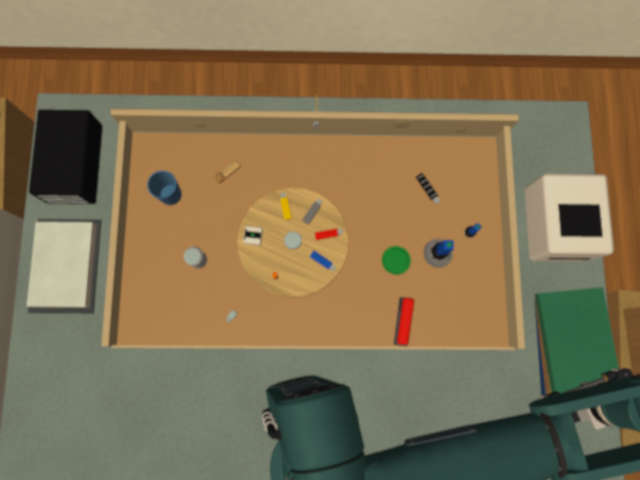

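View pics/side0.png

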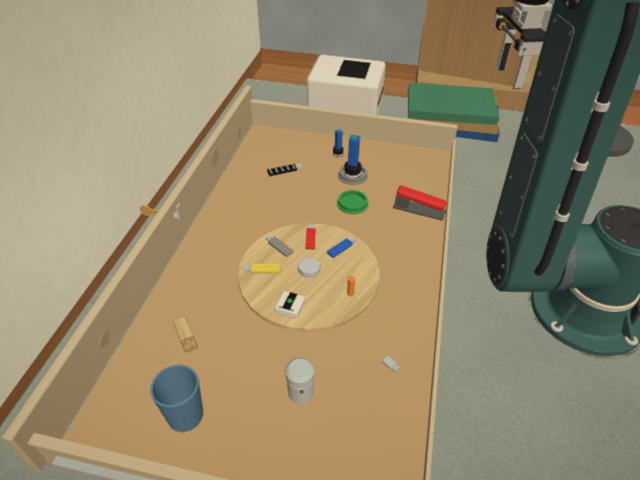

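The top view shows the hub at (293,241), the post at (276,275), the dock at (252,236) and the reader in the grey stand at (438,252). A green decoy ring is at (396,260) and a small decoy reader at (473,230). In the side view the hub is at (310,266), the post top at (351,279) and the handle top at (354,138).

```bash
cat > h.py <<'E'
import numpy as np,cv2
from scipy.spatial.transform import Rotation as Rn
def cam(robot,n,obs=None):
    c=robot.camera_info(n); f=240/np.tan(np.radians(c["vfov"]/2))
    if n=="wrist":
        T=np.eye(4);T[:3,:3]=Rn.from_euler("xyz",obs["ee_rot"]).as_matrix();T[:3,3]=obs["tool_pos"];E=T@c["T_tool_cam"]
    else:E=c["extrinsics"]
    return f,c["cx"],c["cy"],E
def ray(C,u,v):
    f,cx,cy,E=C; d=E[:3,:3]@np.array([(u-cx)/f,-(v-cy)/f,-1.]); return E[:3,3],d/np.linalg.norm(d)
def onz(C,u,v,z):
    o,d=ray(C,u,v); return o+d*(z-o[2])/d[2]
def proj(C,P):
    f,cx,cy,E=C; q=(np.atleast_2d(P)-E[:3,3])@E[:3,:3]; return np.c_[cx+f*q[:,0]/-q[:,2],cy-f*q[:,1]/-q[:,2]]
def tri(rs):
    A=sum(np.eye(3)-np.outer(d,d) for o,d in rs);b=sum((np.eye(3)-np.outer(d,d))@o for o,d in rs)
    p=np.linalg.solve(A,b);return p,max(np.linalg.norm((np.eye(3)-np.outer(d,d))@(p-o)) for o,d in rs)
def blobs(img,lo,hi,amin=6):
    m=cv2.inRange(cv2.cvtColor(img,cv2.COLOR_RGB2HSV),np.array(lo),np.array(hi))
    n,l,s,c=cv2.connectedComponentsWithStats(m)
    return [(tuple(c[i].round(1)),tuple(int(k) for k in s[i])) for i in range(1,n) if s[i][4]>=amin]
E
python3 - <<'E'
from bench import robot
from h import *
I={n:cv2.imread(f"pics/{n}0.png")[:,:,::-1].copy() for n in("top","side")}
C={n:cam(robot,n) for n in I}
for k,a,b in (("hub",(293,240.5),(310,266)),("posttop",(276,275.5),(351.5,279)),("handletop",(449,244.5),(354.5,139))):
    print(k,tri([ray(C["top"],*a),ray(C["side"],*b)]))
for n in I:
    print(n,"orange",blobs(I[n],(5,180,120),(14,255,255),4)[:6]," blue",blobs(I[n],(105,150,60),(125,255,255),8)[:8])
# platter fit: given top-view hints, centre x,y and floor z
for n,(x0,x1,y0,y1) in {"top":(230,355,180,305),"side":(225,390,215,335)}.items():
    g=I[n][y0:y1,x0:x1]; cv2.imwrite(f"pics/c_{n}.png",cv2.resize(g[:,:,::-1],None,fx=3,fy=3))
a=cv2.imread("pics/top0.png")[180:305,230:355];b=cv2.imread("pics/top0.png")[190:340,380:505]
c=cv2.imread("pics/side0.png")[120:220,320:420]
o=np.zeros((450,800,3),np.uint8);o[:375,:375]=cv2.resize(a,None,fx=3,fy=3);o[:450,400:775]=cv2.resize(b,None,fx=3,fy=3)
cv2.imwrite("pics/crop1.png",o)
E
```

```text
hub (array([0.53829336, 0.05476689, 0.05254273]), np.float64(0.002154689651027507))
posttop (array([0.44858667, 0.09377664, 0.07978474]), np.float64(0.0006153798034005341))
handletop (array([ 0.52052924, -0.31911881,  0.10864594]), np.float64(0.0026072520151808015))
top orange [((np.float64(18.0), np.float64(59.6)), (15, 59, 7, 3, 8)), ((np.float64(64.8), np.float64(62.5)), (64, 61, 2, 4, 4)), ((np.float64(95.1), np.float64(60.4)), (93, 60, 6, 2, 10)), ((np.float64(123.5), np.float64(61.2)), (122, 61, 4, 2, 4)), ((np.float64(203.5), np.float64(62.8)), (203, 62, 2, 3, 4)), ((np.float64(300.5), np.float64(63.2)), (298, 63, 6, 2, 6))]  blue [((np.float64(472.2), np.float64(230.1)), (468, 226, 10, 9, 48)), ((np.float64(442.7), np.float64(248.5)), (437, 241, 15, 14, 137)), ((np.float64(320.7), np.float64(259.5)), (312, 252, 19, 16, 112)), ((np.float64(542.3), np.float64(387.1)), (542, 380, 2, 14, 17))]
side orange [((np.float64(350.5), np.float64(285.7)), (348, 277, 6, 19, 107))]  blue [((np.float64(338.2), np.float64(139.6)), (335, 131, 7, 18, 95)), ((np.float64(477.8), np.float64(135.3)), (457, 131, 41, 10, 169)), ((np.float64(353.3), np.float64(151.7)), (347, 136, 12, 30, 247)), ((np.float64(339.4), np.float64(247.5)), (328, 239, 24, 18, 177))]
```

View pics/crop1.png

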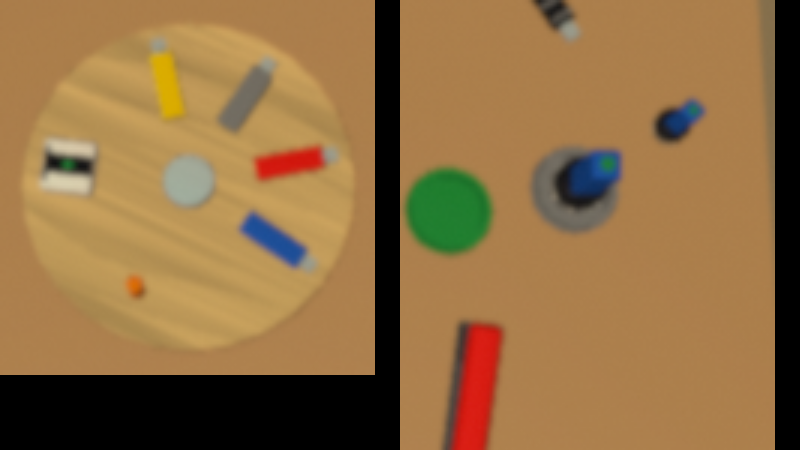

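Heights sit about 4 mm low (calibration), so the drawer floor is about z=0. Next: move above the reader for a close look.

Request:
{"api": "arm_command", "payload": {"targets": [[0.1,0.06,0.1,0],[0.64,0.4,0.16,0],[0.64,0.4,0.16,0],[0.64,0.4,0.16,0],[0.64,0.4,0.16,0],[0.64,0.4,0.16,0],[0.64,0.4,0.16,0],[0.64,0.4,0.16,0]]}}

```text
time: 0.77
tool_pos: [0.4559, -0.3475, 0.2517]
ee_rot: [-3.141, 0.0, 0.34]
wrist_force: [0.2, -1.6, 0.3]
width: 0.0942
finger_force: 0.0
```

Request:
{"api": "arm_command", "payload": {"targets": [[0,0,0,0],[0,0,0,0],[0,0,0,0],[0,0,0,0]]}}

```text
time: 1.1
tool_pos: [0.4535, -0.3497, 0.2513]
ee_rot: [-3.141, 0.001, 0.338]
wrist_force: [0.1, 0.9, 0.9]
width: 0.0941
finger_force: 0.0
```

```bash
python3 - <<'E'
from bench import robot
from h import *
o=robot.get_obs(); p=robot.snapshot("wrist"); cv2.imwrite("pics/w1.png",p[:,:,::-1])
print(o["time"],o["tool_pos"],o["ee_rot"],np.abs(o["qvel"]).max())
np.save("w1.npy",np.r_[o["tool_pos"],o["ee_rot"]])
E
```

```text
1.1 [ 0.45354208 -0.34974328  0.25127743] [-3.14077878e+00  1.04681488e-03  3.38175951e-01] 0.015064531262595616
```

View pics/w1.png

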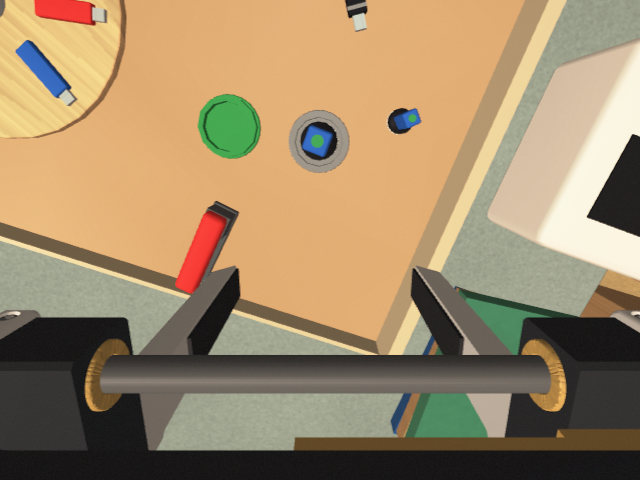

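The wrist view shows the stand ring centred near (319,141), the handle top at (317,141) and the green decoy at (230,126). I'll measure the handle position, its yaw and the stand centre.

```bash
python3 - <<'E'
from bench import robot
from h import *
p=cv2.imread("pics/w1.png")[:,:,::-1].copy(); w=np.load("w1.npy")
C=cam(robot,"wrist",{"tool_pos":w[:3],"ee_rot":w[3:]})
hsv=cv2.cvtColor(p,cv2.COLOR_RGB2HSV)
# top face: brighter blue + green dot
g=blobs(p,(50,80,60),(80,255,255),20); print([b for b in g if 290<b[0][0]<350 and b[0][1]<180])
m=cv2.inRange(hsv,(100,120,40),(130,255,255));m[:, :290]=0;m[:,350:]=0;m[180:]=0
for t in (90,120,140,160): print(t,((m>0)&(hsv[...,2]>t)).sum())
cv2.imwrite("pics/cr2.png",cv2.resize(p[90:190,265:375,::-1],None,fx=5,fy=5,interpolation=cv2.INTER_CUBIC))
# stand outline: not brown background, low saturation
s=(hsv[...,1]<70).astype(np.uint8);s[:,:280]=0;s[:,360:]=0;s[:100]=0;s[180:]=0
c=max(cv2.findContours(s,cv2.RETR_EXTERNAL,cv2.CHAIN_APPROX_NONE)[0],key=cv2.contourArea)[:,0]
for z in (0,0.006,0.016):
    P=np.array([onz(C,*q,z) for q in c]); (x,y),r=cv2.minEnclosingCircle(P[:,:2].astype(np.float32)); A=np.c_[2*P[:,:2],np.ones(len(P))];k=np.linalg.lstsq(A,(P[:,:2]**2).sum(1),rcond=None)[0]
    print(z,k[:2],np.sqrt(k[2]+k[:2]@k[:2]),r)
for b in g:
    if 290<b[0][0]<350 and b[0][1]<180: print("top@.114",onz(C,*b[0],.114))
E
```

```text
[((np.float64(316.7), np.float64(140.7)), (311, 135, 12, 13, 122))]
90 509
120 472
140 430
160 391
0 [ 0.52028184 -0.31854511] 0.03711619769849423 0.03796372935175896
0.006 [ 0.52033319 -0.31863938] 0.03662725526911318 0.037464939057826996
0.016 [ 0.52041877 -0.3187965 ] 0.035812351220153305 0.036633677780628204
top@.114 [ 0.52143966 -0.31850759  0.114     ]
```

View pics/cr2.png

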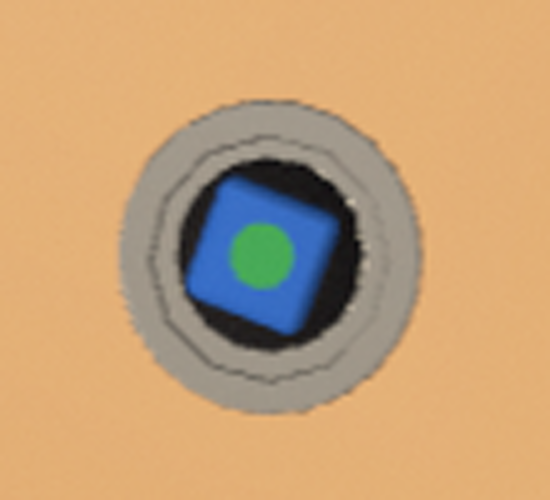

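The handle is aligned with the world axes at (0.521,-0.319), centred in its stand, and the drawer floor is at z≈0. Aligning and descending with a partly open gripper.

Request:
{"api": "arm_command", "payload": {"targets": [[0.135,0.062,-0.06,-0.162],[0.135,0.062,-0.1,-0.162],[0.135,0.062,-0.1,-0.162],[0.135,0.062,-0.15,-0.162],[0.135,0.062,-0.22,-0.162],[0.135,0.062,-0.29,-0.162],[0.135,0.062,-0.35,-0.162],[0.135,0.062,-0.378,-0.162]], "claw": 0.4}}

```text
time: 1.82
tool_pos: [0.5182, -0.3175, 0.0573]
ee_rot: [-3.137, 0.007, -0.002]
wrist_force: [0.8, 0.4, 0.1]
width: 0.0564
finger_force: 0.0
```

Request:
{"api": "arm_command", "payload": {"targets": [[0,0,0,0],[0,0,0,0],[0,0,0,0]]}}

```text
time: 2.07
tool_pos: [0.5225, -0.3196, 0.0648]
ee_rot: [3.14, -0.002, -0.001]
wrist_force: [0.2, 0.4, 0.4]
width: 0.0565
finger_force: 0.0
```

Request:
{"api": "arm_command", "payload": {"targets": [[0,0,0,0],[0,0,0,0],[0,0,0,0],[0,0,0,0],[0,0,0,0],[0,0,0,0]], "claw": 1}}

```text
time: 2.57
tool_pos: [0.5223, -0.3181, 0.0633]
ee_rot: [3.141, -0.0, 0.001]
wrist_force: [-0.8, -0.1, 0.8]
width: 0.0236
finger_force: 29.8
```

Gripped with 29.8 N at 23.6 mm opening. Lift and carry toward the carousel for a look.

Request:
{"api": "arm_command", "payload": {"targets": [[0,0,0.06,0],[0,0,0.14,0],[0,0,0.22,0],[-0.02,0.05,0.3,0],[-0.04,0.12,0.36,0],[-0.06,0.2,0.38,0],[-0.08,0.28,0.38,0],[-0.1,0.36,0.38,0]]}}

```text
time: 3.23
tool_pos: [0.4746, -0.1468, 0.2545]
ee_rot: [3.14, -0.003, -0.001]
wrist_force: [0.1, -0.1, -0.9]
width: 0.024
finger_force: 29.8
```

Request:
{"api": "arm_command", "payload": {"targets": [[-0.02,0.08,0,0],[-0.04,0.16,0,0],[-0.06,0.24,0,0],[-0.08,0.32,0,0],[-0.09,0.38,0,0],[-0.1,0.4,0,0],[-0.1,0.4,0,0],[-0.1,0.4,0,0]]}}

```text
time: 3.9
tool_pos: [0.4246, 0.0518, 0.2526]
ee_rot: [3.14, -0.0, 0.001]
wrist_force: [0.7, -0.5, -2.1]
width: 0.0236
finger_force: 29.8
```

```bash
python3 - <<'E'
from bench import robot
from h import *
o=robot.get_obs(); p=robot.snapshot("wrist"); cv2.imwrite("pics/w2.png",p[:,:,::-1])
print(o["time"],o["tool_pos"],o["ee_rot"],np.abs(o["qvel"]).max(),o["width"])
np.save("w2.npy",np.r_[o["tool_pos"],o["ee_rot"]])
E
```

```text
3.9 [0.42458375 0.05183337 0.25263966] [ 3.14041317e+00 -3.62023964e-05  1.44431783e-03] 0.037039108599052385 0.023556261638526352
```

View pics/w2.png

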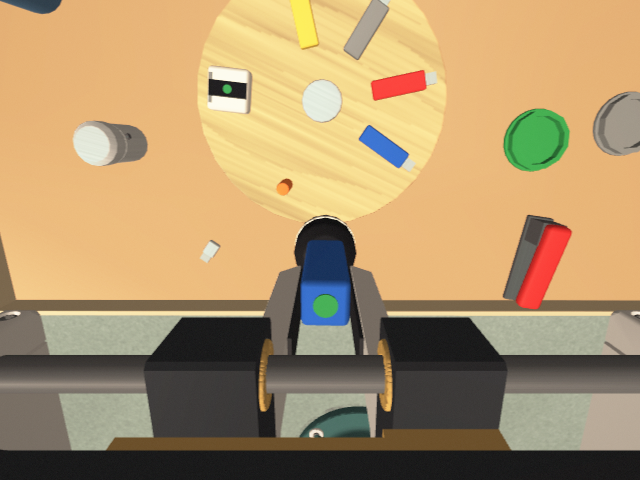

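The wrist view shows the hub at (322,101), the dock lamp at (227,89), the post top at (284,186), and the reader held upright. Now the numbers and an angle estimator.

```bash
cat > est.py <<'E'
from h import *
COL={"red":((0,190,90),(4,255,255),.0447),"yellow":((22,190,120),(30,255,255),.0447),"blue":((105,150,60),(125,255,255),.0447),"orange":((6,200,120),(14,255,255),.075)}
def angs(img,C,c0,dbg=0):
    out={}
    for k,(lo,hi,z) in COL.items():
        for (u,v),s in blobs(img,lo,hi,12):
            q=onz(C,u,v,z)[:2]-c0; r=np.hypot(*q)
            if .05<r<.125 and s[4]<260 : out.setdefault(k,[]).append((round(np.arctan2(q[1],q[0]),3),round(r,3),s[4]))
    return out
E
python3 - <<'E'
from bench import robot
from est import *
p=cv2.imread("pics/w2.png")[:,:,::-1].copy(); w=np.load("w2.npy")
C=cam(robot,"wrist",{"tool_pos":w[:3],"ee_rot":w[3:]})
hsv=cv2.cvtColor(p,cv2.COLOR_RGB2HSV)
m=(hsv[...,1]<60)[70:130,295:350].astype(np.uint8); n,l,s,c=cv2.connectedComponentsWithStats(m); i=1+s[1:,4].argmax(); hub=c[i]+[295,70]; print("hubpx",hub,s[i])
d=[b for b in blobs(p,(50,80,50),(80,255,255),20) if b[0][0]<300 and b[0][1]<120][0]; print(d)
o=[b for b in blobs(p,(3,180,180),(16,255,255),20) if 270<b[0][0]<300 and 170<b[0][1]<200]; print(o)
H=onz(C,*hub,.056);D=onz(C,*d[0],.061);P=onz(C,285,185,.085)
print("hub",H,"dock",D,"post",P)
for n,q in (("dock",D-H),("post",P-H)): print(n,np.hypot(*q[:2]),np.arctan2(q[1],q[0]))
# platter edge fit from wrist image: wooden (yellowish hue) vs floor
pm=cv2.inRange(hsv,(17,60,120),(30,200,255)); cc=max(cv2.findContours(cv2.morphologyEx(pm,cv2.MORPH_CLOSE,np.ones((9,9))),cv2.RETR_EXTERNAL,cv2.CHAIN_APPROX_NONE)[0],key=cv2.contourArea)[:,0]
W=np.array([onz(C,*q,.040)[:2] for q in cc if q[1]>3]); k0=H[:2]
for _ in range(6):
    r=np.hypot(*(W-k0).T); S=W[abs(r-.14)<.006]; k=np.linalg.lstsq(np.c_[2*S,np.ones(len(S))],(S**2).sum(1),rcond=None)[0];k0=k[:2]
print("platter",k0,np.sqrt(k[2]+k0@k0),len(S))
for n,uv in (("top",(293,240.5)),("side",(310,266))):print(n,onz(cam(robot,n),*uv,.056))
c0=k0
print("wrist",angs(p,C,c0))
for n in("top","side"): print(n,angs(cv2.imread(f"pics/{n}0.png")[:,:,::-1].copy(),cam(robot,n),c0))
E
```

```text
hubpx [321.45207547 100.37811321] [   7   10   40   42 1325]
((np.float64(226.6), np.float64(88.5)), (222, 84, 10, 10, 82))
[((np.float64(282.7), np.float64(188.1)), (277, 183, 12, 12, 110))]
hub [0.54130616 0.05452174 0.056     ] dock [0.55230062 0.15396553 0.061     ] post [0.45430809 0.09285487 0.085     ]
dock 0.10004970879516227 1.46068404401412
post 0.0950688906561606 2.726566123361398
platter [0. 0.] 0.0 0
top [0.53980913 0.05476392 0.056     ]
side [0.53530045 0.05818638 0.056     ]
wrist {}
top {}
side {}
```

```bash
python3 - <<'E'
from bench import robot
from est import *
p=cv2.imread("pics/w2.png")[:,:,::-1].copy(); w=np.load("w2.npy")
C=cam(robot,"wrist",{"tool_pos":w[:3],"ee_rot":w[3:]})
hsv=cv2.cvtColor(p,cv2.COLOR_RGB2HSV); print(hsv[60,260],hsv[200,250],hsv[150,500],hsv[210,180])
c0=np.array([.5405,.0548])
for k in COL: print(k,[b for b in blobs(p,*COL[k][:2],12) if b[0][1]<230])
for n in("top","side"): print(n,angs(cv2.imread(f"pics/{n}0.png")[:,:,::-1].copy(),cam(robot,n),c0))
h=onz
E
```

```text
[ 21 113 239] [ 17 120 235] [ 16 119 235] [ 17 119 236]
red [((np.float64(398.7), np.float64(84.9)), (371, 71, 55, 29, 982))]
yellow []
blue [((np.float64(383.3), np.float64(146.2)), (360, 126, 48, 41, 852))]
orange [((np.float64(287.1), np.float64(182.4)), (281, 179, 11, 10, 48))]
top {'red': [(np.float64(-1.341), np.float64(0.084), 123)], 'yellow': [(np.float64(0.241), np.float64(0.087), 158)], 'blue': [(np.float64(-2.157), np.float64(0.083), 112)], 'orange': [(np.float64(2.698), np.float64(0.099), 18)]}
side {'red': [(np.float64(-1.381), np.float64(0.084), 160)], 'blue': [(np.float64(-2.177), np.float64(0.086), 177)]}
```

Centre (0.5405,0.0548); post angle 2.727, dock 1.461; both radii fit 100 mm. Moving to the start pose behind the post.

Request:
{"api": "arm_command", "payload": {"targets": [[0.05,0.07,0,0],[0.1,0.14,-0.02,0],[0.113,0.165,-0.08,0],[0.113,0.165,-0.15,0],[0.113,0.165,-0.21,0],[0.113,0.165,-0.26,0],[0.113,0.165,-0.28,0],[0.113,0.165,-0.28,0]]}}

```text
time: 4.62
tool_pos: [0.4795, 0.1327, 0.1091]
ee_rot: [3.14, 0.007, -0.002]
wrist_force: [-0.4, 0.1, -2.1]
width: 0.0241
finger_force: 30.0
```

Request:
{"api": "arm_command", "payload": {"targets": [[0,0,0,0],[0,0,0,0],[0,0,0,0]]}}

```text
time: 4.87
tool_pos: [0.4829, 0.1345, 0.1153]
ee_rot: [-3.141, -0.005, -0.0]
wrist_force: [0.1, -0.1, -0.6]
width: 0.0238
finger_force: 30.0
```

```bash
cat >> est.py <<'E'
c0=np.array([.5405,.0548])
REF={"top":{"red":(-1.341,.084),"yellow":(.241,.087),"blue":(-2.157,.083)},"side":{"red":(-1.381,.084),"blue":(-2.177,.086)}}
def dockang(robot,n,prior,tol=.6,img=None):
    img=robot.snapshot(n) if img is None else img; a=angs(img,cam(robot,n),c0); L=[]
    for k,(r,rr) in REF[n].items():
        for t,R,s in a.get(k,[]):
            d=1.4607+t-r; d+=2*np.pi*np.round((prior-d)/2/np.pi)
            if abs(R-rr)<.012 and abs(d-prior)<tol and s>40: L.append((k,round(d,3),s))
    return L
def path(th,z,cmd):  # rows (fractions) relative to cmd for reader angle th
    P=np.c_[c0[0]+.001+.1*np.cos(th),c0[1]+.1*np.sin(th),np.broadcast_to(z,len(th))]
    return np.round((P-cmd)/.5,3)
E
python3 - <<'E'
from bench import robot
from est import *
o=robot.get_obs();p=o["tool_pos"];print(o["time"],p,o["wrist_force"])
print(dockang(robot,"top",1.46),dockang(robot,"side",1.46))
# angle profile
dt=1/12;th=2.22;w=0;out=[]
for i in range(40):
    w = min(w+.1,.3) if th<2.44 else min(w+.05,1.1)
    th+=w*dt; out.append((th,w))
out=np.array(out);print(out.round(2)[7::8])
cmd=np.array([.481,.1345,.1123])
R=path(out[:,0],.1123,cmd)
for k in range(5):
    b=R[8*k-1] if k else np.zeros(3); print((R[8*k:8*k+8]-b)[:,:2].round(3).tolist())
E
```

```text
4.8667 [0.48290503 0.13447185 0.11533903] [ 0.12050196 -0.09604877 -0.57615304]
[('red', np.float64(1.461), 120), ('yellow', np.float64(1.461), 158), ('blue', np.float64(1.464), 109)] []
[[2.39 0.3 ]
 [2.68 0.6 ]
 [3.23 1.  ]
 [3.96 1.1 ]
 [4.7  1.1 ]]
[[-0.001, -0.001], [-0.004, -0.003], [-0.008, -0.006], [-0.012, -0.01], [-0.015, -0.013], [-0.019, -0.016], [-0.022, -0.02], [-0.026, -0.024]]
[[-0.003, -0.003], [-0.006, -0.007], [-0.01, -0.012], [-0.014, -0.017], [-0.018, -0.023], [-0.023, -0.03], [-0.028, -0.038], [-0.032, -0.047]]
[[-0.005, -0.01], [-0.009, -0.02], [-0.013, -0.032], [-0.016, -0.045], [-0.019, -0.059], [-0.02, -0.074], [-0.021, -0.09], [-0.02, -0.107]]
[[0.002, -0.017], [0.006, -0.035], [0.012, -0.052], [0.019, -0.069], [0.028, -0.085], [0.038, -0.1], [0.05, -0.115], [0.063, -0.128]]
[[0.014, -0.012], [0.029, -0.022], [0.044, -0.031], [0.061, -0.039], [0.078, -0.045], [0.096, -0.049], [0.114, -0.052], [0.133, -0.053]]
```

Request:
{"api": "arm_command", "payload": {"targets": [[-0.001,-0.001,0,0],[-0.004,-0.003,0,0],[-0.008,-0.006,0,0],[-0.012,-0.01,0,0],[-0.015,-0.013,0,0],[-0.019,-0.016,0,0],[-0.022,-0.02,0,0],[-0.026,-0.024,0,0]]}}

```text
time: 5.63
tool_pos: [0.4679, 0.1224, 0.1128]
ee_rot: [3.141, -0.0, 0.0]
wrist_force: [0.5, -0.3, -1.9]
width: 0.0239
finger_force: 30.0
```

Request:
{"api": "arm_command", "payload": {"targets": [[-0.003,-0.003,0,0],[-0.006,-0.007,0,0],[-0.01,-0.012,0,0],[-0.014,-0.017,0,0],[-0.018,-0.023,0,0],[-0.023,-0.03,0,0],[-0.028,-0.038,0,0],[-0.032,-0.047,0,0]]}}

```text
time: 6.3
tool_pos: [0.4518, 0.0988, 0.1128]
ee_rot: [3.142, 0.0, 0.001]
wrist_force: [0.4, 0.4, -1.3]
width: 0.024
finger_force: 30.0
```

Request:
{"api": "arm_command", "payload": {"targets": [[-0.005,-0.01,0,0],[-0.009,-0.02,0,0],[-0.013,-0.032,0,0],[-0.016,-0.045,0,0],[-0.019,-0.059,0,0],[-0.02,-0.074,0,0],[-0.021,-0.09,0,0],[-0.02,-0.107,0,0]]}}

```text
time: 6.97
tool_pos: [0.442, 0.0449, 0.1128]
ee_rot: [3.142, -0.0, 0.001]
wrist_force: [-0.6, 0.3, -2.2]
width: 0.0237
finger_force: 30.0
```

```bash
python3 - <<'E'
from est import *
dt=1/12;th=3.23;w=1.0;out=[];z=.1123
for i in range(16):
    w = w+.05 if i<4 else max(w-.2,0); th+=w*dt
    if i>5: z=min(z+.012,.150)
    out.append((th,w,z))
out=np.array(out);print(out.round(3).tolist())
cmd=path(np.array([3.23]),.1123,np.zeros(3))[0]*.5
R=path(out[:,0],out[:,2],cmd)
for k in range(2):
    b=R[8*k-1] if k else np.zeros(3); print((R[8*k:8*k+8]-b).round(3).tolist())
E
```

```text
[[3.318, 1.05, 0.112], [3.409, 1.1, 0.112], [3.505, 1.15, 0.112], [3.605, 1.2, 0.112], [3.688, 1.0, 0.112], [3.755, 0.8, 0.112], [3.805, 0.6, 0.124], [3.838, 0.4, 0.136], [3.855, 0.2, 0.148], [3.855, 0.0, 0.15], [3.855, 0.0, 0.15], [3.855, 0.0, 0.15], [3.855, 0.0, 0.15], [3.855, 0.0, 0.15], [3.855, 0.0, 0.15], [3.855, 0.0, 0.15]]
[[0.002, -0.017, -0.0], [0.006, -0.035, -0.0], [0.012, -0.053, -0.0], [0.02, -0.072, -0.0], [0.028, -0.086, -0.0], [0.035, -0.098, -0.0], [0.041, -0.106, 0.024], [0.046, -0.111, 0.048]]
[[0.002, -0.002, 0.024], [0.002, -0.002, 0.027], [0.002, -0.002, 0.027], [0.002, -0.002, 0.027], [0.002, -0.002, 0.027], [0.002, -0.002, 0.027], [0.002, -0.002, 0.027], [0.002, -0.002, 0.027]]
```

Request:
{"api": "arm_command", "payload": {"targets": [[0.002,-0.017,0,0],[0.006,-0.035,0,0],[0.012,-0.053,0,0],[0.02,-0.072,0,0],[0.028,-0.086,0,0],[0.035,-0.098,0,0],[0.041,-0.106,0.024],[0.046,-0.111,0.048,0]]}}

```text
schema error: expected 4 numbers
```

Request:
{"api": "arm_command", "payload": {"targets": [[0.002,-0.017,0,0],[0.006,-0.035,0,0],[0.012,-0.053,0,0],[0.02,-0.072,0,0],[0.028,-0.086,0,0],[0.035,-0.098,0,0],[0.041,-0.106,0.024,0],[0.046,-0.111,0.048,0]]}}

```text
time: 7.63
tool_pos: [0.4649, -0.0105, 0.1362]
ee_rot: [-3.141, 0.002, -0.0]
wrist_force: [-0.6, 0.1, -0.9]
width: 0.0237
finger_force: 30.0
```

```bash
python3 - <<'E'
from bench import robot
from est import *
for k in range(3):
    for n in ("top",):
        o=robot.get_obs();im=robot.snapshot(n); print(o["time"],o["tool_pos"].round(4),dockang(robot,n,3.1,1,im))
E
```

```text
7.6333 [ 0.4649 -0.0105  0.1362] [('red', np.float64(3.052), 119), ('yellow', np.float64(3.038), 172)]
7.6833 [ 0.4674 -0.011   0.1399] [('red', np.float64(3.112), 120), ('yellow', np.float64(3.098), 171)]
7.7333 [ 0.4673 -0.0106  0.1394] [('red', np.float64(3.177), 119), ('yellow', np.float64(3.162), 170)]
```

Freed at ω≈1.245 rad/s and coasting. Planning the catch-up (dock now at 3.17, reader at 3.84).

```bash
cat > plan.py <<'E'
from est import *
from scipy.integrate import solve_ivp
def dock(t0,a0,w0,t):
    s=solve_ivp(lambda t,y:[y[1],-.0308*y[1]-.023],(t0,max(t)+.01),[a0,w0],t_eval=t,rtol=1e-8); return s.y[0],s.y[1]
def show(th,z,cmd):
    R=path(th,z,cmd)
    for k in range(0,len(R),8):
        b=R[k-1] if k else np.zeros(3); print((R[k:k+8]-b).round(3).tolist())
    return cmd+R[-1]*.5
E
python3 - <<'E'
from plan import *
t=7.7333+np.arange(1,25)/12
a,w=dock(7.7333,3.166,1.245,t)
# reader: cubic blend from rest at 3.838 to match at row 13
n=13;T=n/12;from scipy.interpolate import CubicHermiteSpline as S
f=S([0,T],[3.838,a[n-1]],[0,w[n-1]])
th=np.where(np.arange(1,25)<=n,f(np.arange(1,25)/12),a)
print(np.diff(np.r_[3.838,th]).round(3),a[7::8],w[7::8],th[7::8])
show(th,.134,np.array([.465,-.0100,.1363]))
E
```

```text
[0.004 0.011 0.019 0.027 0.034 0.042 0.049 0.057 0.065 0.072 0.08  0.087
 0.095 0.098 0.098 0.097 0.097 0.096 0.096 0.096 0.095 0.095 0.094 0.094] [3.98246039 4.77220908 5.53578895] [1.20451969 1.16486209 1.1260105 ] [4.08143645 4.77220908 5.53578895]
[[0.0, 0.001, -0.005], [0.002, -0.001, -0.005], [0.004, -0.004, -0.005], [0.008, -0.008, -0.005], [0.012, -0.013, -0.005], [0.019, -0.018, -0.005], [0.026, -0.025, -0.005], [0.035, -0.032, -0.005]]
[[0.011, -0.007, 0.0], [0.023, -0.014, 0.0], [0.037, -0.021, 0.0], [0.054, -0.028, 0.0], [0.072, -0.033, 0.0], [0.091, -0.037, 0.0], [0.111, -0.038, 0.0], [0.13, -0.038, 0.0]]
[[0.019, 0.002, 0.0], [0.038, 0.006, 0.0], [0.056, 0.012, 0.0], [0.074, 0.019, 0.0], [0.091, 0.028, 0.0], [0.107, 0.039, 0.0], [0.121, 0.05, 0.0], [0.135, 0.064, 0.0]]
```

Request:
{"api": "arm_command", "payload": {"targets": [[0,0.001,-0.005,0],[0.002,-0.001,-0.005,0],[0.004,-0.004,-0.005,0],[0.008,-0.008,-0.005,0],[0.012,-0.013,-0.005,0],[0.019,-0.018,-0.005,0],[0.026,-0.025,-0.005,0],[0.035,-0.032,-0.005,0]]}}

```text
time: 8.45
tool_pos: [0.483, -0.0262, 0.1343]
ee_rot: [3.141, 0.0, 0.001]
wrist_force: [-0.1, 0.3, -1.8]
width: 0.0235
finger_force: 30.0
```

```bash
python3 - <<'E'
from bench import robot
from est import *
o=robot.get_obs();print(o["time"],o["tool_pos"],dockang(robot,"top",3.98))
E
```

```text
8.45 [ 0.48296751 -0.02621883  0.13426069] [('red', np.float64(4.04), 119), ('yellow', np.float64(4.054), 168), ('blue', np.float64(4.077), 104)]
```

```bash
python3 - <<'E'
from plan import *
t=8.50+np.arange(1,25)/12
a,w=dock(8.45,4.053,1.208,t)
n=9;T=n/12;from scipy.interpolate import CubicHermiteSpline as S
f=S([0,T],[4.081,a[n-1]],[.6,w[n-1]])
i=np.arange(1,25);th=np.where(i<=n,f(i/12),a)
print(np.diff(np.r_[4.081,th]).round(3),(a-th).round(3)[:9],a[7::8],w[7::8])
print(show(th,.134,np.array([.4825,-.026,.1338])))
E
```

```text
[0.061 0.082 0.097 0.109 0.116 0.119 0.118 0.113 0.103 0.096 0.096 0.096
 0.095 0.095 0.094 0.094 0.094 0.093 0.093 0.092 0.092 0.092 0.091 0.091] [0.071 0.089 0.091 0.081 0.063 0.042 0.022 0.006 0.   ] [4.90338514 5.66727035 6.40551238] [1.1653248  1.12646381 1.08839262]
[[0.01, -0.007, 0.0], [0.024, -0.015, 0.0], [0.042, -0.023, 0.0], [0.062, -0.031, 0.0], [0.085, -0.036, 0.0], [0.109, -0.038, 0.0], [0.132, -0.038, 0.0], [0.155, -0.035, 0.0]]
[[0.02, 0.005, 0.0], [0.038, 0.011, 0.0], [0.055, 0.019, 0.0], [0.072, 0.029, 0.0], [0.087, 0.04, 0.0], [0.102, 0.053, 0.0], [0.115, 0.066, 0.0], [0.126, 0.081, 0.0]]
[[0.01, 0.016, 0.0], [0.019, 0.032, 0.0], [0.026, 0.05, 0.0], [0.031, 0.067, 0.0], [0.035, 0.085, 0.0], [0.037, 0.104, 0.0], [0.037, 0.122, 0.0], [0.036, 0.14, 0.0]]
[0.641  0.067  0.1338]
```

Request:
{"api": "arm_command", "payload": {"targets": [[0.01,-0.007,0,0],[0.024,-0.015,0,0],[0.042,-0.023,0,0],[0.062,-0.031,0,0],[0.085,-0.036,0,0],[0.109,-0.038,0,0],[0.132,-0.038,0,0],[0.155,-0.035,0,0]]}}

```text
time: 9.17
tool_pos: [0.5615, -0.044, 0.134]
ee_rot: [3.141, 0.0, -0.0]
wrist_force: [0.2, 0.3, -1.9]
width: 0.0234
finger_force: 30.0
```

Request:
{"api": "arm_command", "payload": {"targets": [[0.02,0.005,0,0],[0.038,0.011,0,0],[0.055,0.019,0,0],[0.072,0.029,0,0],[0.087,0.04,0,0],[0.102,0.053,0,0],[0.115,0.066,0,0],[0.126,0.081,0,0]]}}

```text
time: 9.83
tool_pos: [0.6238, -0.0021, 0.1342]
ee_rot: [3.141, 0.0, 0.001]
wrist_force: [-0.9, 0.1, -2.0]
width: 0.024
finger_force: 30.0
```

```bash
python3 - <<'E'
from bench import robot
from est import *
o=robot.get_obs();p=o["tool_pos"];im=robot.snapshot("top");print(o["time"],p,dockang(robot,"top",5.67,.6,im))
q=p[:2]-c0-[.001,0];print(np.hypot(*q),np.arctan2(q[1],q[0])+2*np.pi)
im2=robot.snapshot("side");cv2.imwrite("pics/s2.png",np.hstack([im[150:330,190:400],im2[190:370,200:420]])[:,:,::-1].repeat(1,0))
x=cv2.imread("pics/s2.png");cv2.imwrite("pics/s2.png",cv2.resize(x,None,fx=1.8,fy=1.8,interpolation=cv2.INTER_CUBIC))
E
```

```text
9.8333 [ 0.62375898 -0.00208046  0.13424026] [('blue', np.float64(5.647), 111)]
0.10000963765300214 5.678200198484773
```

View pics/s2.png

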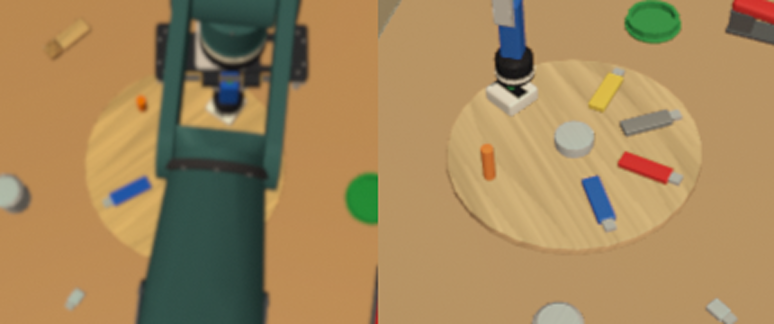

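Side view: the reader is right above the cradle (native ≈(485,240) region), so tracking is close. I'm refining phase and rate with the side image, allowing for the 0.1 s spent on pictures.

```bash
python3 - <<'E'
from bench import robot
from plan import *
# saved side crop -> rebuild to native coordinates
x=cv2.imread("pics/s2.png");x=cv2.resize(x,(430,180),interpolation=cv2.INTER_AREA)
im=np.zeros((480,640,3),np.uint8);im[190:370,200:420]=x[:,210:,::-1]
C=cam(robot,"side");a=angs(im,C,c0);print(a)
s0=cv2.imread("pics/side0.png")[:,:,::-1].copy()
print([ (b,onz(C,*b[0],.0447)[:2]-c0) for b in blobs(s0,(20,150,120),(31,255,255),12)])
# fit with per-camera centre offset e: observed position = R(dock)*ref + e
print(robot.get_obs()["time"])
E
```

```text
{'red': [(np.float64(2.919), np.float64(0.085), 229)], 'blue': [(np.float64(2.123), np.float64(0.084), 204)]}
[(((np.float64(265.1), np.float64(268.0)), (251, 264, 29, 9, 259)), array([0.08179708, 0.01847229]))]
9.9333
```

```bash
cat > fit.py <<'E'
from plan import *
from scipy.optimize import least_squares
D=[("top",0,"red",-1.341),("top",0,"yellow",.241),("top",0,"blue",-2.157),("side",0,"red",-1.381),("side",0,"blue",-2.177)]
add=lambda n,t,k,d: D.append((n,t,k,d-1.4607+REF[n][k][0]))
for t,r,y in((7.6333,3.052,3.038),(7.6833,3.112,3.098),(7.7333,3.177,3.162)): add("top",t,"red",r);add("top",t,"yellow",y)
for k,d in(("red",4.04),("yellow",4.054),("blue",4.077)): add("top",8.45,k,d)
add("top",9.8333,"blue",5.647);add("side",9.8833,"red",5.761);add("side",9.8833,"blue",5.761)
R0={"red":.084,"yellow":.087,"blue":.0845}
def fit(extra=()):
    for e in extra: add(*e)
    ts=sorted({d[1] for d in D if d[1]>0})
    def mod(x):
        a,w=dock(7.6333,x[7],x[8],np.array(ts));return dict(zip(ts,a))
    def res(x):
        e={"top":x[0:2],"side":x[2:4]};b=dict(zip(R0,x[4:7]));m=mod(x);r=[]
        for n,t,k,o in D:
            h=b[k]+(m[t]-1.4524 if t>0 else 0); p=R0[k]*np.array([np.cos(h),np.sin(h)])+e[n]
            q=np.arctan2(p[1],p[0])-o; r.append(((q+np.pi)%(2*np.pi)-np.pi)*.085/.001)
        return np.r_[r,x[:4]/.003]
    s=least_squares(res,[0,0,0,0,-1.34,.24,-2.16,3.04,1.25]);return s.x,res(s.x)
E
python3 - <<'E'
from fit import *
x,r=fit();print(x.round(4),r.round(1));print(dock(7.6333,x[7],x[8],np.array([8.45,9.8333,9.9333])))
E
```

```text
[ 2.0000e-03  1.3000e-03 -8.0000e-04  1.0000e-04 -1.3694e+00  2.3170e-01
 -2.1690e+00  3.0659e+00  1.2561e+00] [-0.1 -0.  -0.1  0.2 -0.   0.2  0.1  0.3  0.3 -0.   0.1 -0.5 -0.4 -0.5
  0.4 -0.   0.2  0.7  0.4 -0.3  0. ]
(array([4.07136043, 5.68340473, 5.7956085 ]), array([1.20638399, 1.12491712, 1.11916125]))
```

```bash
cat > step.py <<'E'
import sys,json,os
from fit import *
from bench import robot
from scipy.interpolate import CubicHermiteSpline as S
# usage: step.py look(0/1) nrows nblend cmdx cmdy v0
look,N,n=map(int,sys.argv[1:4]);cmd=np.array([float(sys.argv[4]),float(sys.argv[5]),.1338])
ex=[tuple(e) for e in json.load(open("ex.json"))] if os.path.exists("ex.json") else []
x,r=fit(ex)
o=robot.get_obs();t=o["time"];p=o["tool_pos"];a,w=dock(7.6333,x[7],x[8],np.array([t]));
q=p[:2]-c0-[.001,0];pa=np.arctan2(q[1],q[0]);pa+=2*np.pi*np.round((a[0]-pa)/2/np.pi)
print("t",t,"pred dock",a,w,"reader",pa,np.hypot(*q),"cmd-meas",cmd-p)
if look:
    L=dockang(robot,"side",a[0],.3);print(L)
    ex+=[("side",t,k,float(d)) for k,d,s in L];json.dump(ex,open("ex.json","w"));
    base=len(D); x,r=fit([("side",t,k,float(d)) for k,d,s in L]);print("res",r[16:-4].round(1))
    a,w=dock(7.6333,x[7],x[8],np.array([t]));print("refit",a,w)
t=robot.get_obs()["time"]
i=np.arange(1,N+1);a,w=dock(7.6333,x[7],x[8],t+i/12)
q=cmd[:2]-c0-[.001,0];ca=np.arctan2(q[1],q[0]);ca+=2*np.pi*np.round((a[0]-ca)/2/np.pi)
d0=a[0]-w[0]/12-ca; print("gap now",d0)
th=a-d0*np.maximum(0,1-i/n)
print("w",w[-1]);print("end cmd",show(th,.1338,cmd))
E
python3 step.py 0 16 6 .623 -.003
```

```text
t 9.9333 pred dock [5.7956085] [1.11916125] reader 5.68501256699685 0.09952751444472666 cmd-meas [-0.00074615 -0.00175273 -0.00033295]
gap now 0.12949785352076493
w 1.0440864468872484
[[0.012, 0.019, 0.0], [0.022, 0.04, 0.0], [0.03, 0.061, 0.0], [0.034, 0.084, 0.0], [0.037, 0.106, 0.0], [0.037, 0.129, 0.0], [0.035, 0.147, 0.0], [0.031, 0.164, 0.0]]
[[-0.005, 0.017, 0.0], [-0.012, 0.034, 0.0], [-0.02, 0.05, 0.0], [-0.029, 0.065, 0.0], [-0.04, 0.079, 0.0], [-0.052, 0.092, 0.0], [-0.065, 0.104, 0.0], [-0.078, 0.115, 0.0]]
end cmd [0.5995 0.1365 0.1338]
```

Request:
{"api": "arm_command", "payload": {"targets": [[0.012,0.019,0,0],[0.022,0.04,0,0],[0.03,0.061,0,0],[0.034,0.084,0,0],[0.037,0.106,0,0],[0.037,0.129,0,0],[0.035,0.147,0,0],[0.031,0.164,0,0]]}}

```text
time: 10.6
tool_pos: [0.6384, 0.0805, 0.1342]
ee_rot: [3.142, 0.0, 0.001]
wrist_force: [-0.3, -0.4, -1.7]
width: 0.0238
finger_force: 30.0
```

Request:
{"api": "arm_command", "payload": {"targets": [[-0.005,0.017,0,0],[-0.012,0.034,0,0],[-0.02,0.05,0,0],[-0.029,0.065,0,0],[-0.04,0.079,0,0],[-0.052,0.092,0,0],[-0.065,0.104,0,0],[-0.078,0.115,0,0]]}}

```text
time: 11.27
tool_pos: [0.5989, 0.1372, 0.1343]
ee_rot: [3.141, 0.0, 0.0]
wrist_force: [-0.7, -0.0, -1.2]
width: 0.024
finger_force: 30.0
```

```bash
python3 step.py 1 16 4 .5995 .1365
```

```text
t 11.2667 pred dock [7.23750068] [1.04408277] reader 7.245851244701391 0.10039002719817379 cmd-meas [ 0.00064376 -0.00069186 -0.00053189]
[('red', np.float64(7.193), 177), ('blue', np.float64(7.203), 200)]
res [0.2 0.4 0.6]
refit [7.18861936] [1.03475949]
gap now 0.0038460056163289735
w 0.9604494613932
[[-0.015, 0.009, 0.0], [-0.03, 0.017, 0.0], [-0.046, 0.024, 0.0], [-0.062, 0.029, 0.0], [-0.079, 0.033, 0.0], [-0.095, 0.036, 0.0], [-0.112, 0.037, 0.0], [-0.128, 0.036, 0.0]]
[[-0.017, -0.001, 0.0], [-0.033, -0.005, 0.0], [-0.049, -0.009, 0.0], [-0.064, -0.015, 0.0], [-0.079, -0.021, 0.0], [-0.093, -0.029, 0.0], [-0.106, -0.038, 0.0], [-0.119, -0.048, 0.0]]
end cmd [0.476  0.1305 0.1338]
```

Request:
{"api": "arm_command", "payload": {"targets": [[-0.015,0.009,0,0],[-0.03,0.017,0,0],[-0.046,0.024,0,0],[-0.062,0.029,0,0],[-0.079,0.033,0,0],[-0.095,0.036,0,0],[-0.112,0.037,0,0],[-0.128,0.036,0,0]]}}

```text
time: 11.98
tool_pos: [0.5347, 0.1547, 0.1343]
ee_rot: [3.141, -0.0, 0.001]
wrist_force: [-0.3, -0.4, -2.0]
width: 0.0238
finger_force: 30.0
```

```bash
python3 - <<'E'
s=open("plan.py").read()
s=s.replace("def dock(t0,a0,w0,t):","def dock(t0,a0,w0,t,g=1):").replace("-.0308*y[1]-.023]","-g*(.0308*y[1]+.023)]");open("plan.py","w").write(s)
s=open("fit.py").read()
s=s.replace("dock(7.6333,x[7],x[8],np.array(ts))","dock(7.6333,x[7],x[8],np.array(ts),x[9])").replace("np.r_[r,x[:4]/.003]","np.r_[r,x[:4]/.003,(x[9]-1)/.3]").replace("3.04,1.25]","3.04,1.25,1.]");open("fit.py","w").write(s)
s=open("step.py").read()
s=s.replace("np.array([t]))","np.array([t]),x[9])").replace("t+i/12)","t+i/12,x[9])").replace('print("res",r[16:-4].round(1))','print("res",r.round(1),x.round(4))');open("step.py","w").write(s)
E
python3 step.py 1 16 4 .5355 .1545
```

```text
t 11.9833 pred dock [7.88920971] [0.96034977] reader 7.922284379969371 0.10018277872157184 cmd-meas [ 0.00083744 -0.00024918 -0.00052391]
[('blue', np.float64(7.892), 170)]
res [-0.1 -0.   0.1 -0.   0.1 -0.  -0.1  0.2  0.2 -0.1  0.1  0.1 -0.1 -0.3
 -0.  -0.1  0.1  0.1 -0.2  0.1  0.5  0.4 -0.5 -0.2  0.9] [ 1.6000e-03  1.1000e-03 -1.4000e-03 -5.0000e-04 -1.3642e+00  2.3250e-01
 -2.1652e+00  3.0588e+00  1.2704e+00  1.2571e+00]
refit [7.8858231] [0.95772034]
gap now 0.01976543812362852
w 0.8688297420475916
[[-0.017, -0.001, 0.0], [-0.033, -0.005, 0.0], [-0.049, -0.009, 0.0], [-0.065, -0.015, 0.0], [-0.079, -0.021, 0.0], [-0.092, -0.029, 0.0], [-0.105, -0.037, 0.0], [-0.117, -0.047, 0.0]]
[[-0.011, -0.01, 0.0], [-0.022, -0.021, 0.0], [-0.031, -0.032, 0.0], [-0.039, -0.045, 0.0], [-0.047, -0.057, 0.0], [-0.053, -0.071, 0.0], [-0.059, -0.084, 0.0], [-0.063, -0.098, 0.0]]
end cmd [0.4455 0.082  0.1338]
```

Request:
{"api": "arm_command", "payload": {"targets": [[-0.017,-0.001,0,0],[-0.033,-0.005,0,0],[-0.049,-0.009,0,0],[-0.065,-0.015,0,0],[-0.079,-0.021,0,0],[-0.092,-0.029,0,0],[-0.105,-0.037,0,0],[-0.117,-0.047,0,0]]}}

```text
time: 12.7
tool_pos: [0.4764, 0.1307, 0.1343]
ee_rot: [3.142, -0.0, 0.001]
wrist_force: [-0.2, 0.1, -1.3]
width: 0.0238
finger_force: 30.0
```

Request:
{"api": "arm_command", "payload": {"targets": [[-0.011,-0.01,0,0],[-0.022,-0.021,0,0],[-0.031,-0.032,0,0],[-0.039,-0.045,0,0],[-0.047,-0.057,0,0],[-0.053,-0.071,0,0],[-0.059,-0.084,0,0],[-0.063,-0.098,0,0]]}}

```text
time: 13.37
tool_pos: [0.4453, 0.0815, 0.1343]
ee_rot: [3.142, -0.0, 0.0]
wrist_force: [-0.6, -0.3, -0.9]
width: 0.0236
finger_force: 30.0
```

```bash
python3 step.py 1 24 4 .4455 .082
```

```text
t 13.3667 pred dock [9.14869599] [0.86882557] reader 9.154370078117402 0.09978133094671453 cmd-meas [ 0.00015548  0.00054596 -0.00052399]
[('red', np.float64(9.149), 214), ('blue', np.float64(9.135), 165)]
res [-0.2 -0.1 -0.  -0.   0.3 -0.  -0.1  0.1  0.1 -0.1  0.1  0.1 -0.  -0.1
 -0.1  0.   0.1  0.1 -0.2 -0.1 -0.   0.2  0.6  0.4 -0.4 -0.2  1. ] [ 1.8000e-03  1.2000e-03 -1.1000e-03 -7.0000e-04 -1.3667e+00  2.3180e-01
 -2.1671e+00  3.0606e+00  1.2735e+00  1.2942e+00]
refit [9.13388966] [0.86076871]
gap now 0.028388663698912353
w 0.7346342224257851
[[-0.004, -0.015, 0.0], [-0.007, -0.03, 0.0], [-0.008, -0.046, 0.0], [-0.008, -0.061, 0.0], [-0.007, -0.075, 0.0], [-0.005, -0.089, 0.0], [-0.002, -0.102, 0.0], [0.002, -0.115, 0.0]]
[[0.004, -0.013, 0.0], [0.009, -0.025, 0.0], [0.016, -0.037, 0.0], [0.022, -0.049, 0.0], [0.03, -0.059, 0.0], [0.038, -0.07, 0.0], [0.047, -0.079, 0.0], [0.056, -0.088, 0.0]]
[[0.01, -0.009, 0.0], [0.021, -0.016, 0.0], [0.031, -0.023, 0.0], [0.042, -0.029, 0.0], [0.054, -0.035, 0.0], [0.065, -0.039, 0.0], [0.077, -0.043, 0.0], [0.089, -0.046, 0.0]]
end cmd [ 0.519  -0.0425  0.1338]
```

Prediction within 1.5 mm; continuing.

Request:
{"api": "arm_command", "payload": {"targets": [[-0.004,-0.015,0,0],[-0.007,-0.03,0,0],[-0.008,-0.046,0,0],[-0.008,-0.061,0,0],[-0.007,-0.075,0,0],[-0.005,-0.089,0,0],[-0.002,-0.102,0,0],[0.002,-0.115,0,0]]}}

```text
time: 14.08
tool_pos: [0.4468, 0.024, 0.1343]
ee_rot: [3.142, -0.0, 0.0]
wrist_force: [0.2, -0.6, -1.4]
width: 0.0236
finger_force: 30.0
```

Request:
{"api": "arm_command", "payload": {"targets": [[0.004,-0.013,0,0],[0.009,-0.025,0,0],[0.016,-0.037,0,0],[0.022,-0.049,0,0],[0.03,-0.059,0,0],[0.038,-0.07,0,0],[0.047,-0.079,0,0],[0.056,-0.088,0,0]]}}

```text
time: 14.75
tool_pos: [0.4751, -0.0198, 0.1342]
ee_rot: [3.142, 0.0, 0.001]
wrist_force: [0.1, -0.8, -1.4]
width: 0.0238
finger_force: 30.0
```

Request:
{"api": "arm_command", "payload": {"targets": [[0.01,-0.009,0,0],[0.021,-0.016,0,0],[0.031,-0.023,0,0],[0.042,-0.029,0,0],[0.054,-0.035,0,0],[0.065,-0.039,0,0],[0.077,-0.043,0,0],[0.089,-0.046,0,0]]}}

```text
time: 15.42
tool_pos: [0.5197, -0.0425, 0.1342]
ee_rot: [3.142, 0.0, 0.0]
wrist_force: [-0.5, 0.8, -1.5]
width: 0.0242
finger_force: 30.0
```

```bash
python3 step.py 1 16 4 .519 -.0425; python3 - <<'E'
import cv2
E
```

```text
t 15.4167 pred dock [10.76741707] [0.73463422] reader 10.775338305599707 0.09971103769999709 cmd-meas [-7.17135558e-04  2.60970771e-06 -4.16740697e-04]
[('red', np.float64(10.802), 218), ('blue', np.float64(10.789), 224)]
res [-0.2 -0.1 -0.  -0.   0.3 -0.  -0.1  0.1  0.1 -0.1  0.   0.1  0.  -0.1
 -0.1  0.   0.1  0.1 -0.2 -0.1 -0.   0.2  0.   0.   0.6  0.4 -0.4 -0.2
  1. ] [ 1.8000e-03  1.2000e-03 -1.1000e-03 -6.0000e-04 -1.3669e+00  2.3180e-01
 -2.1672e+00  3.0607e+00  1.2739e+00  1.2969e+00]
refit [10.76576575] [0.7339356]
gap now 0.03426815207734357
w 0.6543380042489344
[[0.013, -0.003, 0.0], [0.027, -0.005, 0.0], [0.041, -0.005, 0.0], [0.054, -0.005, 0.0], [0.066, -0.004, 0.0], [0.078, -0.003, 0.0], [0.089, -0.0, 0.0], [0.1, 0.002, 0.0]]
[[0.011, 0.004, 0.0], [0.022, 0.008, 0.0], [0.032, 0.013, 0.0], [0.042, 0.018, 0.0], [0.052, 0.024, 0.0], [0.061, 0.03, 0.0], [0.07, 0.036, 0.0], [0.078, 0.044, 0.0]]
end cmd [ 0.608  -0.0195  0.1338]
```

Request:
{"api": "arm_command", "payload": {"targets": [[0.013,-0.003,0,0],[0.027,-0.005,0,0],[0.041,-0.005,0,0],[0.054,-0.005,0,0],[0.066,-0.004,0,0],[0.078,-0.003,0,0],[0.089,0,0,0],[0.1,0.002,0,0]]}}

```text
time: 16.13
tool_pos: [0.5697, -0.0411, 0.1342]
ee_rot: [-3.142, 0.0, 0.001]
wrist_force: [-0.5, 0.9, -1.4]
width: 0.024
finger_force: 30.0
```

Request:
{"api": "arm_command", "payload": {"targets": [[0.011,0.004,0,0],[0.022,0.008,0,0],[0.032,0.013,0,0],[0.042,0.018,0,0],[0.052,0.024,0,0],[0.061,0.03,0,0],[0.07,0.036,0,0],[0.078,0.044,0,0]]}}

```text
time: 16.8
tool_pos: [0.6085, -0.0191, 0.1342]
ee_rot: [3.141, 0.0, 0.0]
wrist_force: [-0.0, -0.7, -1.2]
width: 0.0235
finger_force: 30.0
```

```bash
python3 - <<'E'
from bench import robot
import cv2
im=robot.snapshot("side");cv2.imwrite("pics/s3.png",cv2.resize(im[190:340,220:420,::-1],None,fx=4,fy=4,interpolation=cv2.INTER_CUBIC))
E
python3 step.py 0 8 3 .608 -.0195
```

```text
t 16.85 pred dock [11.75810657] [0.65154439] reader 11.743092138825466 0.09946387265665452 cmd-meas [-0.00111758 -0.00135533 -0.00033436]
gap now 0.03266879238290521
w 0.614799969140747
[[0.01, 0.009, 0.0], [0.018, 0.018, 0.0], [0.027, 0.028, 0.0], [0.033, 0.037, 0.0], [0.038, 0.045, 0.0], [0.044, 0.055, 0.0], [0.048, 0.064, 0.0], [0.052, 0.073, 0.0]]
end cmd [0.634  0.017  0.1338]
```

View pics/s3.png

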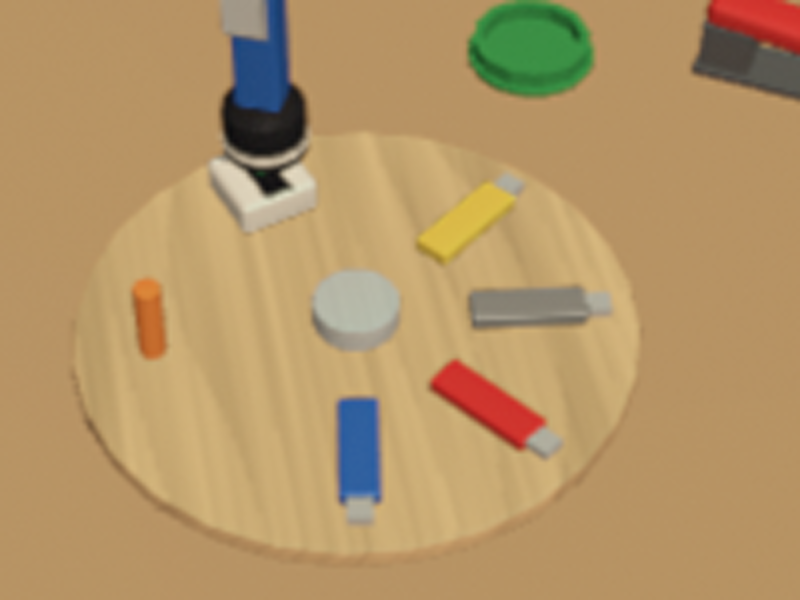

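The side view shows the reader hovering over the cradle: cradle top-face centre at crop (262,174), foot underside at about (265,148). A numeric check of the offset:

```bash
python3 - <<'E'
from bench import robot
from h import *
C=cam(robot,"side");P=lambda u,v:(220+u/4,190+v/4)
d=onz(C,*P(262,174),.060);r=np.array([.6075,-.0191,.0769]);print("dock",d,"reader tcp-based",r,"reader px crop",((proj(C,r)-[220,190])*4).round(0), "ring edges from image -> pos",onz(C,*P(265,148),.0769), "gap offsets",onz(C,*P(265,148),.0769)-d)
E
```

```text
dock [ 0.60498821 -0.01519891  0.06      ] reader tcp-based [ 0.6075 -0.0191  0.0769] reader px crop [[258. 144.]] ring edges from image -> pos [ 0.6032302  -0.01707116  0.0769    ] gap offsets [-0.00175801 -0.00187226  0.0169    ]
```

The reader tracked within about 5 mm for 6.4 s. Now returning it to the stand.

Request:
{"api": "arm_command", "payload": {"targets": [[0,0,0.03,0],[0,0,0.08,0],[-0.01,-0.03,0.14,0],[-0.03,-0.08,0.19,0],[-0.05,-0.14,0.22,0],[-0.07,-0.21,0.23,0],[-0.09,-0.28,0.23,0],[-0.11,-0.35,0.23,0]]}}

```text
time: 17.52
tool_pos: [0.5529, -0.1956, 0.2507]
ee_rot: [3.14, -0.002, 0.001]
wrist_force: [0.8, 0.6, -1.5]
width: 0.0237
finger_force: 30.0
```

Request:
{"api": "arm_command", "payload": {"targets": [[-0.02,-0.07,0,0],[-0.035,-0.13,0,0],[-0.05,-0.18,0,0],[-0.058,-0.22,0,0],[-0.063,-0.24,0,0],[-0.063,-0.248,0,0],[-0.063,-0.248,0,0],[-0.063,-0.248,0,0]]}}

```text
time: 18.18
tool_pos: [0.5221, -0.3173, 0.2493]
ee_rot: [-3.141, -0.0, 0.002]
wrist_force: [1.0, -0.4, -1.4]
width: 0.0238
finger_force: 30.0
```

Request:
{"api": "arm_command", "payload": {"targets": [[0,0,0,0],[0,0,0,0],[0,0,0,0],[0,0,0,0]]}}

```text
time: 18.52
tool_pos: [0.5219, -0.3176, 0.2494]
ee_rot: [3.141, -0.0, 0.002]
wrist_force: [-0.5, 0.3, -0.8]
width: 0.024
finger_force: 30.0
```

```bash
python3 - <<'E'
from bench import robot
from h import *
o=robot.get_obs(); p=robot.snapshot("wrist"); cv2.imwrite("pics/w3.png",p[:,:,::-1])
print(o["time"],o["tool_pos"],o["ee_rot"])
E
```

```text
18.5167 [ 0.52192026 -0.31758597  0.24944523] [ 3.14145531e+00 -2.15302336e-04  1.65284806e-03]
```

View pics/w3.png

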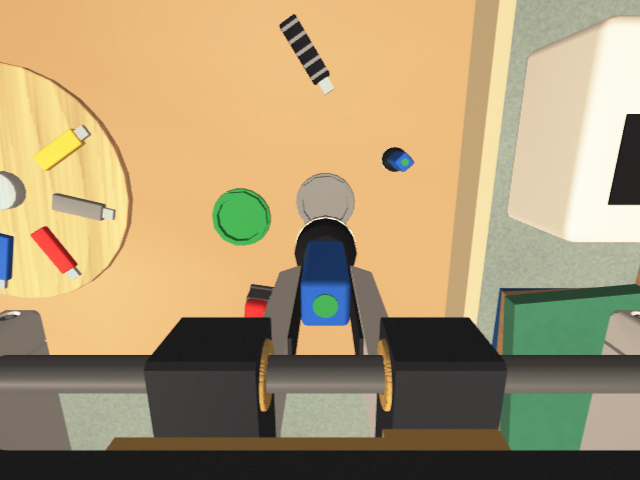

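The stand at (325,200) lines up with the reader column (325). Descending gently.

Request:
{"api": "arm_command", "payload": {"targets": [[-0.001,-0.002,-0.06,0],[-0.001,-0.002,-0.13,0],[-0.001,-0.002,-0.2,0],[-0.001,-0.002,-0.26,0],[-0.001,-0.002,-0.3,0],[-0.001,-0.002,-0.32,0],[-0.001,-0.002,-0.33,0],[-0.001,-0.002,-0.335,0]]}}

```text
time: 19.23
tool_pos: [0.5213, -0.3194, 0.0819]
ee_rot: [3.141, -0.0, 0.001]
wrist_force: [-0.2, -0.9, -1.5]
width: 0.0237
finger_force: 30.0
```

Request:
{"api": "arm_command", "payload": {"targets": [[0,0,-0.006,0],[0,0,-0.012,0],[0,0,-0.018,0],[0,0,-0.024,0],[0,0,-0.029,0],[0,0,-0.033,0],[0,0,-0.035,0],[0,0,-0.035,0]]}}

```text
time: 19.9
tool_pos: [0.5209, -0.3192, 0.0639]
ee_rot: [-3.141, 0.001, 0.0]
wrist_force: [-0.7, -0.4, -0.5]
width: 0.0236
finger_force: 30.0
```

Request:
{"api": "arm_command", "payload": {"targets": [[0,0,-0.001,0],[0,0,-0.002,0],[0,0,-0.002,0],[0,0,-0.002,0]]}}

```text
time: 20.23
tool_pos: [0.5212, -0.3194, 0.0634]
ee_rot: [3.141, -0.0, 0.001]
wrist_force: [-0.5, -0.8, -1.2]
width: 0.0238
finger_force: 30.0
```

Request:
{"api": "arm_command", "payload": {"targets": [[0,0,0,0],[0,0,0,0],[0,0,0,0],[0,0,0,0],[0,0,0,0],[0,0,0,0]], "claw": 0.4}}

```text
time: 20.73
tool_pos: [0.5212, -0.3194, 0.0634]
ee_rot: [3.141, -0.0, 0.001]
wrist_force: [0.0, 0.6, -0.3]
width: 0.056
finger_force: 0.0
```

Request:
{"api": "arm_command", "payload": {"targets": [[0,0,0.03,0],[0,0,0.08,0],[0,0,0.15,0],[0,0,0.22,0],[0,0,0.3,0],[-0.05,0,0.36,0],[-0.12,0,0.38,0],[-0.16,0,0.38,0]]}}

```text
time: 21.4
tool_pos: [0.4406, -0.3205, 0.2588]
ee_rot: [3.135, -0.006, 0.0]
wrist_force: [-0.4, -1.2, 0.0]
width: 0.0566
finger_force: 0.0
```

Request:
{"api": "arm_command", "payload": {"targets": [[0,0,0,0],[0,0,0,0],[0,0,0,0],[0,0,0,0]]}}

```text
time: 21.73
tool_pos: [0.4417, -0.319, 0.252]
ee_rot: [-3.14, 0.001, 0.001]
wrist_force: [0.6, -0.4, -0.0]
width: 0.0561
finger_force: 0.0
```

```bash
python3 - <<'E'
from bench import robot
import cv2,numpy as np
o=robot.get_obs();print(o["time"],o["tool_pos"],o["width"])
a=robot.snapshot("wrist");b=robot.snapshot("side")
cv2.imwrite("pics/f.png",np.hstack([cv2.resize(a,(400,300)),cv2.resize(b,(400,300))])[:,:,::-1])
E
```

```text
21.7333 [ 0.44173557 -0.31903046  0.25196264] 0.05611503920851915
```

View pics/f.png

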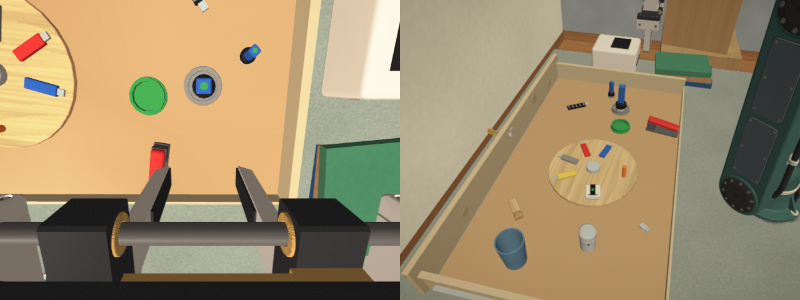

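The reader stands upright and centred in its grey stand (wrist half, about (203,86)). The other objects are undisturbed and the gripper is clear.

```bash
python3 -c "
from bench import robot
print(robot.close_job())"
```

```text
the job is handed in; nothing more can be done
None
```

The job is handed in; I got no verdict back. By my own measurements the carousel reached about 1.27 rad/s anticlockwise, the reader followed the cradle within about 5 mm for 6.4 s at 0.65 rad/s or more, and it now stands upright in its grey stand (about 22 s used).

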